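# Find the rocking peg-tray cover and seat it

### The arm

A 7-joint arm with a two-finger parallel gripper is mounted at the origin on the work surface. World frame = base frame: x ahead of the robot, y to its left, z up, the work surface at z = 0. Lengths are in m, angles in rad, forces in N, time in s.
With the tool pointing down it reaches from about 0.35 to 0.9 m from the base axis. Payload 7.2 kg.
Tool frame: the origin (TCP) lies midway between the tips of the shut fingers; the grasp point (between the pads) lies 19 mm behind it; x points along the fingers, y is the direction in which the jaws open and shut, and the axes are right-handed (so a half turn about x gives the same grasp; the last joint's range is limited). The gripper opens to 88 mm and grips with 3 to 60 N. Pads are 20 mm wide; open, the fingers measure 115 mm over their backs; the gripper's body (75 mm by 178 mm) begins 61 mm behind the grasp point.
Start: joints at [1.273, 0.411, -0.013, 1.596, 0.006, 1.134, -0.082], TCP at [0.142, -0.609, 0.223] pointing down, gripper open.
Joint ranges: [-2.95, 2.95], [-0.29, 1.99], [-1.47, 1.44], [0.14, 2.54], [-1.03, 4.17], [0.13, 1.85], [-2.86, 2.86]. Speed limits (rad/s): [2.39, 2.39, 3.01, 3.01, 3.14, 3.14, 3.14].

### API

Orientations are given as a unit quaternion [w, x, y, z].
In Python, from bench import monitor, imaging, job gives the robot as it stands. The module is installed in compiled form; this text tells all that it offers.
- The arm moves only by the tool servo_tool, never from a script. Its argument "plan" is a list of rows, each a list of 7 numbers: the finger opening in mm, from 0 to 87.8, then the shift along the tool's x, y, z in mm, then the turn, a rotation vector about the tool's x, y, z in units of 5 degrees (1.0 is 5 degrees). In form: [[hand, tx, ty, tz, ax, ay, az], ...]. A call has 1 to 12 rows; each row shifts and turns the commanded pose from where the row before left it, along the tool's axes as they then stand; what a row does not reach is not made up. A row lasts 1/10 s, in which the tool goes at most 50 mm and 8.59 degrees, less where a joint would pass 70% of its speed; a pose out of reach is approached as far as the arm can. A call with a gripper value outside its range is refused whole. The fingers move at their own pace and stop on an object; "grip_force" is the grip in N (left out, the last holds). Time passes only in rows, so rows that do not move let the fingers close. It gives the time, the measured TCP pose, the force and the opening at its end, in the units of the state.
- monitor.state(): the state, without advancing time (a new reading comes with each control period).
- imaging.capture(name): name is "scene" or "top" or "wrist"; returns a dict with "color" (480x640x3 uint8, blue, green, red), "K" (3x3 intrinsics, pixels), "origin" and "attitude" of the camera in the world. Camera axes: x right, y down, z forward; pixel columns grow to the right and rows downward; lengths in m; the calibration is good to about 2 mm. A picture is of the moment at which its call begins. There is no depth.
- job.job_done(): hands the job in, once; it reports no verdict.
The state is a dict: "t": time; "joints": joint angles; "joint_vel": joint speeds; "effort": joint torques, N m; "tcp_pos": TCP position; "ee_rot": TCP orientation; "ft_force": force on the tool from outside, world axes, zero at the start; "moment": the same for the moment, N m; "opening": opening from 0.0 (shut) to 1.0 (fully open).
Only numpy, scipy, OpenCV 4.12 (cv2) and the standard library are available. Lean on these libraries where they do the work, as an engineer would, in place of code of your own. Each camera call takes 0.05 s, during which the arm holds its last target. There are 200 camera calls.

### The job

The three covered peg trays are about to be stacked, but one of their covers is not in its seat and rocks. With fingertips only, press down on the corners of the covers until you feel the one that rocks, then push that cover across, towards the corner that dips, so that it drops home on its tray, leaving all three covers lying flat and fully down. Do not lift a cover, and leave everything else on the shelf where it is.

Things in the scene. Friction and masses are not known exactly. Their poses are not given: they have to be found in the camera images.
- tray_a: One of 3 like white square peg trays, standing fast at any yaw: 126 mm over the 5 mm walls (131 over the rolled rim), rim 60 mm above the shelf, mouth 116 mm, under cover_a. Origin: centre of its underside, x, y along the walls. The cover that is out of its seat rides with two adjoining edges of its panel 2.5 to 5 mm over the rim and stands 5 mm high.
- cover_a: White lid, about 80 g: plate 134 mm square, 3 thick; under it a 112 mm panel, 5 deep, that fits the mouth; on it a knob 28 across, 16 high. Origin: centre of the panel's underside; x, y along the edges. Seated: origin 55, plate top 63 mm up. Unseated: the corner opposite to the riding edges dips 5 mm at a light press, the other 3 feel solid; moved 5 to 7 mm along both edges towards it, it drops in.
- tray_b: One of 3 like white square peg trays, standing fast at any yaw: 126 mm over the 5 mm walls (131 over the rolled rim), rim 60 mm above the shelf, mouth 116 mm, under cover_b. Origin: centre of its underside, x, y along the walls. The cover that is out of its seat rides with two adjoining edges of its panel 2.5 to 5 mm over the rim and stands 5 mm high.
- cover_b: White lid, about 80 g: plate 134 mm square, 3 thick; under it a 112 mm panel, 5 deep, that fits the mouth; on it a knob 28 across, 16 high. Origin: centre of the panel's underside; x, y along the edges. Seated: origin 55, plate top 63 mm up. Unseated: the corner opposite to the riding edges dips 5 mm at a light press, the other 3 feel solid; moved 5 to 7 mm along both edges towards it, it drops in.
- tray_c: One of 3 like white square peg trays, standing fast at any yaw: 126 mm over the 5 mm walls (131 over the rolled rim), rim 60 mm above the shelf, mouth 116 mm, under cover_c. Origin: centre of its underside, x, y along the walls. The cover that is out of its seat rides with two adjoining edges of its panel 2.5 to 5 mm over the rim and stands 5 mm high.
- cover_c: White lid, about 80 g: plate 134 mm square, 3 thick; under it a 112 mm panel, 5 deep, that fits the mouth; on it a knob 28 across, 16 high. Origin: centre of the panel's underside; x, y along the edges. Seated: origin 55, plate top 63 mm up. Unseated: the corner opposite to the riding edges dips 5 mm at a light press, the other 3 feel solid; moved 5 to 7 mm along both edges towards it, it drops in.
- jar: Glass jar with a steel twist lid, 72 mm across, 105 high, standing behind the trays. Not part of the job. Origin: centre of its underside.
- hanger: Bare steel wire hanger lying flat along the far edge, 400 mm wide, wire 4.4 mm. Not part of the job. Origin: on the shelf, at the hook; the long bar lies 142 mm beyond it.
- peg_1: Wooden spring clothes peg, 72 mm long, 10 high, lying on the shelf in front of the trays. Not part of the job. Origin: centre of its underside.
- peg_2: Wooden spring clothes peg like peg_1. Not part of the job. Origin: centre of its underside.
- brush: Wooden scrubbing brush, 150 by 52 mm, 39 high, bristles down, behind the trays. Not part of the job. Origin: centre of its underside.
- soap: Dry bar of laundry soap, 100 by 48 mm, 30 high, lying behind the trays on the left. Not part of the job. Origin: centre of its underside.
Things that resemble listed ones, but are neither listed nor needed, are in the scene too. Leave any pink look-alike of the cover_b alone.

How it is judged:
By the outcome, as a careful person would: the job done as asked, in the order asked, and still so for the second after the job is handed in, with the robot touching nothing.
It also fails if it takes over 72 s, if anything falls off the work surface, if the arm or the gripper's body presses on something with over 40 N, if the wrist force passes 120 N, or if a joint passes its speed limit or range.

## Working session

There is one attempt and no reset: what is moved stays moved. The work goes in short steps, Python scripts to look and compute and a tool call to move; the robot and the scene stay as the last step left them, time stands still between calls to the robot, and variables do not carry over. Pictures are saved under pics/ and viewed, about 8 in all and at most 12, crops included, and the job is handed in when it is done.

Besides the shell and the picture viewer there is one more tool, called after "Call:" as name(argument=value, ...), one argument or row to a line, values as JSON. servo_tool: Moves the arm, as the interface text tells. Its arguments: {"type":"object","properties":{"plan":{"type":"array","items":{"type":"array","items":{"type":"number"}}},"grip_force":{"type":"number"}},"required":["plan"]}

```bash
mkdir -p pics; python3 - <<'E'
from bench import monitor, imaging
import cv2,pickle
s=monitor.state(); print({k:s[k] for k in('t','tcp_pos','ee_rot','ft_force','opening')})
for n in('scene','top'):
    c=imaging.capture(n); cv2.imwrite(f'pics/{n}1.png',c['color']); pickle.dump(c,open(f'{n}.pkl','wb')); print(n,c['K'],c['origin'],c['attitude'])
E
```

```text
{'t': 0.0, 'tcp_pos': array([ 0.14222878, -0.60808464,  0.22180307]), 'ee_rot': array([-0.08054119, -0.70233038, -0.08166505,  0.70254963]), 'ft_force': array([-0.58826655, -0.19766104, -0.37717404]), 'opening': 0.9999913660063934}
scene [[558.55885535   0.         312.70505678]
 [  0.         558.55885535 236.72731715]
 [  0.           0.           1.        ]] [ 1.21608271 -0.04567466  0.8922179 ] [-0.26361951  0.72373266  0.59764907 -0.22255647]
top [[537.78058641   0.         321.85264965]
 [  0.         537.78058641 247.55435067]
 [  0.           0.           1.        ]] [0.30558419 0.11295398 1.2234557 ] [-0.06472527  0.71061706 -0.69666348  0.07412177]
```

View pics/top1.png

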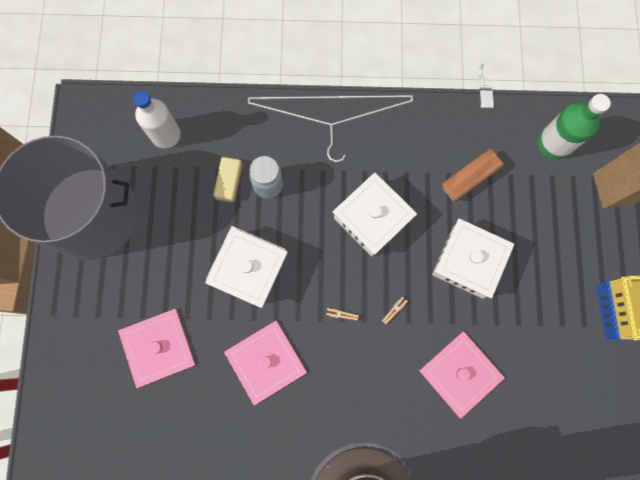

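View pics/scene1.png

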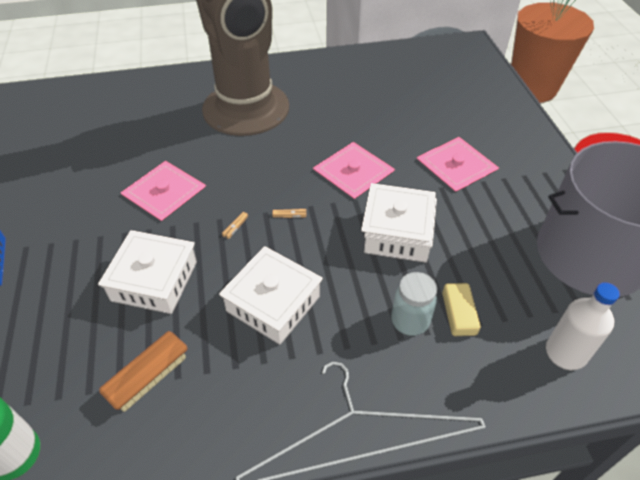

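The top view shows three white-covered trays: left (247,267), middle (375,213) and right (474,259). The pink plates at (157,348), (265,362) and (462,374) are look-alikes, to be left alone. Next I'll enlarge the white ones.

```bash
python3 - <<'E'
import pickle,cv2,numpy as np
t=pickle.load(open('top.pkl','rb'))['color'];s=pickle.load(open('scene.pkl','rb'))['color']
def cr(im,cx,cy,w=52,h=58):
    return cv2.resize(im[cy-h:cy+h,cx-w:cx+w],(260,290),interpolation=cv2.INTER_CUBIC)
a=np.hstack([cr(t,247,267),cr(t,375,213),cr(t,474,259)])
b=np.hstack([cr(s,400,222),cr(s,271,293),cr(s,150,271)])
cv2.imwrite('pics/m1.png',np.vstack([a,b]))
E
```

```text
(no output)
```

View pics/m1.png

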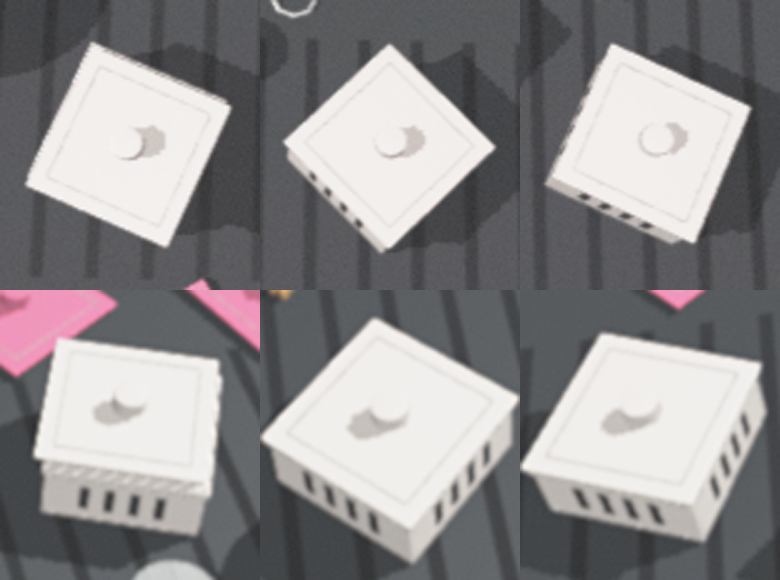

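```bash
cat > h.py <<'E'
import pickle,numpy as np
from scipy.spatial.transform import Rotation as R
from scipy.optimize import least_squares
def cam(n):
    c=pickle.load(open(n+'.pkl','rb')); q=c['attitude']
    return c['K'],np.array(c['origin']),R.from_quat([q[1],q[2],q[3],q[0]]).as_matrix()
def proj(c,P):
    K,o,M=c; p=(np.atleast_2d(P)-o)@M@K.T; return p[:,:2]/p[:,2:]
def plate(v,h=.067):
    x,y,z,a=v; s=np.array([[1,1],[1,-1],[-1,-1],[-1,1]])*h
    c,d=np.cos(a),np.sin(a); return np.c_[s@np.array([[c,d],[-d,c]])+[x,y],np.full(4,z)]
E
python3 - <<'E'
from h import *
T,S=cam('top'),cam('scene')
tp={'L':(195,209,[(93,43),(230,104),(167,247),(26,185)]),'M':(323,155,[(130,44),(235,147),(124,246),(25,145)]),'R':(422,201,[(93,44),(230,107),(173,242),(27,180)])}
sc={'L':(348,164,[(58,48),(219,70),(208,201),(36,168)]),'M':(219,235,[(115,28),(258,110),(153,237),(2,147)]),'R':(98,213,[(83,43),(241,75),(175,213),(3,177)])}
def near(p,q): return (q-p[np.argmin(((p[:,None]-q)**2).sum(2),0)]).ravel()
for k in tp:
    a,b=[np.array(d[k][2])/2.5+d[k][:2] for d in(tp,sc)]
    best=None
    for y0 in np.arange(0,1.57,.26):
        K,o,M=T; r=M@np.linalg.inv(K)@[*a.mean(0),1]; c=o+r*(.063-o[2])/r[2]
        f=lambda v:np.r_[near(proj(T,plate(v)),a),near(proj(S,plate(v)),b)]
        s=least_squares(f,[c[0],c[1],.065,y0])
        if best is None or s.cost<best.cost:best=s
    v=best.x;print(k,v.round(4),'rms',np.sqrt(2*best.cost/16).round(2));print(plate(v).round(3).tolist())
    print(best.fun.round(1))
E
```

```text
L [ 0.4917  0.2641  0.0636 -0.3923] rms 1.0
[[0.579, 0.3, 0.064], [0.528, 0.177, 0.064], [0.404, 0.228, 0.064], [0.455, 0.352, 0.064]]
[ 0.8 -0.6  0.3 -0.2  0.8  1.   0.7  1.   0.2 -1.2  0.7 -1.3  0.8  2.6
  0.8 -0.2]
M [ 0.6198 -0.0153  0.0582  0.7804] rms 0.87
[[0.62, 0.079, 0.058], [0.715, -0.016, 0.058], [0.619, -0.11, 0.058], [0.525, -0.015, 0.058]]
[ 1.1  0.1  1.1 -0.2 -0.9 -1.   1.5  1.3  0.3 -0.3 -0.1  0.9  1.5 -0.6
  0.5 -0.2]
R [ 0.5217 -0.2367  0.0583  1.1446] rms 0.77
[[0.488, -0.148, 0.058], [0.61, -0.203, 0.058], [0.555, -0.325, 0.058], [0.433, -0.27, 0.058]]
[ 1.7 -0.1  1.1 -0.2  0.7 -0.5 -1.3  1.   0.2 -0.2  0.   0.7  1.2  0.1
  0.4 -0.2]
```

Fitting a plate to both views gives the left cover a top about 5 mm higher (64 mm, against 58 for the other two), so it's the likely unseated one. I'll feel its corners first.

```bash
cat >> h.py <<'E'
def mv(target,yaw=None,p=None,q=None):
    "tool-axis shift (mm) from present pose to target; turn about tool x in deg to bring tool y to yaw (mod 180)"
    from bench import monitor
    s=monitor.state(); q=s['ee_rot']; M=R.from_quat([q[1],q[2],q[3],q[0]]).as_matrix()
    print('t',round(s['t'],2),'tcp',s['tcp_pos'].round(4),'F',s['ft_force'].round(1),'open',round(s['opening'],2))
    print('axes x,y,z:',M.T.round(3).tolist(),'yaw y',round(np.degrees(np.arctan2(M[1,1],M[0,1])),1))
    for t in np.atleast_2d(target): print(t.round(3),'shift',((t-s['tcp_pos'])@M*1000).round(1))
E
python3 - <<'E'
from h import *
mv([[.42,-.3,.2],[.45,.0,.2],[.49,.264,.2]])
E
```

```text
t 0.1 tcp [ 0.1422 -0.6081  0.2219] F [-0.3 -0.3  0.4] open 1.0
axes x,y,z: [[-0.0, 0.001, -1.0], [0.228, -0.974, -0.001], [-0.974, -0.228, 0.0]] yaw y -76.8
[ 0.42 -0.3   0.2 ] shift [  22.2 -236.7 -340.7]
[0.45 0.   0.2 ] shift [  22.6 -522.  -438.2]
[0.49  0.264 0.2  ] shift [  23.  -769.9 -537.3]
```

Call:
servo_tool(
  plan=[
    [0,0,-20,-42,-0.93,0,0],
    [0,0,-20,-42,-0.93,0,0],
    [0,0,-20,-42,0,0,0],
    [0,0,-20,-42,0,0,0],
    [0,0,-20,-42,0,0,0],
    [0,0,-20,-42,0,0,0],
    [0,0,-20,-42,0,0,0],
    [0,0,-20,-42,0,0,0],
    [0,0,-20,-42,0,0,0],
  ],
)

```text
t: 1.0
tcp_pos: [0.4315, -0.3043, 0.2226]
ee_rot: [-0.138, -0.694, -0.138, 0.694]
ft_force: [0.1, -0.3, -0.5]
opening: 0.219
```

Call:
servo_tool(
  plan=[
    [0,0,-41,-23,0,0,0],
    [0,0,-41,-23,0,0,0],
    [0,0,-41,-23,0,0,0],
    [0,0,-41,-23,0,0,0],
    [0,0,-41,-23,0,0,0],
    [0,0,-41,-23,0,0,0],
    [0,0,-41,-23,0,0,0],
    [0,0,-41,-23,0,0,0],
    [0,0,-41,-23,0,0,0],
    [0,0,-41,-23,0,0,0],
    [0,0,-41,-23,0,0,0],
    [0,0,-41,-23,0,0,0],
  ],
)

```text
t: 2.2
tcp_pos: [0.4977, 0.2558, 0.2224]
ee_rot: [-0.138, -0.693, -0.137, 0.694]
ft_force: [0.3, -0.7, 0.5]
opening: 0.007
```

```bash
python3 - <<'E'
from h import *
from bench import imaging
import cv2
c=np.array([.4917,.2641]);d=[]
for a in(22.5,112.5,-157.5,-67.5): d.append([*(c+.076*np.array([np.cos(np.radians(a)),np.sin(np.radians(a))])),.09])
mv(d)
w=imaging.capture('wrist'); cv2.imwrite('pics/w1.png',w['color']); pickle.dump(w,open('wrist.pkl','wb'))
E
```

```text
t 2.2 tcp [0.4977 0.2558 0.2224] F [ 0.3 -0.7  0.5] open 0.01
axes x,y,z: [[-0.0, -0.0, -1.0], [0.382, -0.924, 0.0], [-0.924, -0.382, 0.0]] yaw y -67.6
[0.562 0.293 0.09 ] shift [132.3 -10.1 -73.7]
[0.463 0.334 0.09 ] shift [132.3 -86.    2.4]
[0.421 0.235 0.09 ] shift [132.4  -9.9  78.3]
[0.521 0.194 0.09 ] shift [132.4  66.    2.2]
```

View pics/w1.png

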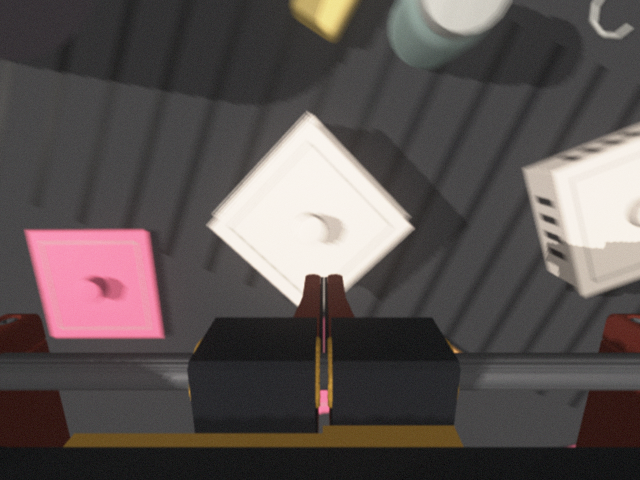

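The wrist view shows the unseated cover centred at (312,220). A sliver of rim peeks out along its two far edges, so the far corner (310,115) is the likely dip. I'll press that one first.

Call:
servo_tool(
  plan=[
    [0,0,-5,-35,0,0,0],
    [0,40,-5,-33,0,0,0],
    [0,45,0,0,0,0,0],
    [0,47,0,0,0,0,0],
    [0,15,0,0,0,0,0],
    [0,0,0,0,0,0,0],
  ],
)

```text
t: 2.85
tcp_pos: [0.5542, 0.2877, 0.0751]
ee_rot: [-0.138, -0.692, -0.137, 0.695]
ft_force: [0.3, -0.3, -0.2]
opening: 0.006
```

Call:
servo_tool(
  plan=[
    [0,4,0,0,0,0,0],
    [0,0,0,0,0,0,0],
  ],
)

```text
t: 3.05
tcp_pos: [0.5568, 0.2894, 0.0754]
ee_rot: [0.137, 0.695, 0.138, -0.692]
ft_force: [-0.0, 0.1, -0.3]
opening: 0.008
```

Call:
servo_tool(
  plan=[
    [0,2,0,0,0,0,0],
    [0,0,0,0,0,0,0],
  ],
)

```text
t: 3.25
tcp_pos: [0.5563, 0.2889, 0.0725]
ee_rot: [0.138, 0.694, 0.138, -0.693]
ft_force: [0.1, -0.4, 0.2]
opening: 0.003
```

Call:
servo_tool(
  plan=[
    [0,2,0,0,0,0,0],
    [0,0,0,0,0,0,0],
  ],
)

```text
t: 3.45
tcp_pos: [0.5557, 0.2887, 0.0694]
ee_rot: [0.138, 0.694, 0.138, -0.693]
ft_force: [0.5, -0.3, -0.1]
opening: 0.004
```

Call:
servo_tool(
  plan=[
    [0,1.5,0,0,0,0,0],
    [0,0,0,0,0,0,0],
  ],
)

```text
t: 3.65
tcp_pos: [0.5555, 0.2887, 0.0675]
ee_rot: [-0.138, -0.693, -0.138, 0.694]
ft_force: [-0.2, 0.6, -0.4]
opening: 0.003
```

Call:
servo_tool(
  plan=[
    [0,1.5,0,0,0,0,0],
    [0,0,0,0,0,0,0],
  ],
)

```text
t: 3.85
tcp_pos: [0.5555, 0.2887, 0.066]
ee_rot: [-0.138, -0.693, -0.138, 0.694]
ft_force: [-0.3, 0.7, 0.0]
opening: 0.004
```

Call:
servo_tool(
  plan=[
    [0,1.5,0,0,0,0,0],
    [0,0,0,0,0,0,0],
  ],
)

```text
t: 4.05
tcp_pos: [0.5557, 0.2888, 0.065]
ee_rot: [0.138, 0.694, 0.138, -0.693]
ft_force: [-0.9, 0.9, 3.0]
opening: 0.008
```

Call:
servo_tool(
  plan=[
    [0,1,0,0,0,0,0],
    [0,0,0,0,0,0,0],
  ],
)

```text
t: 4.25
tcp_pos: [0.5558, 0.2889, 0.0648]
ee_rot: [0.138, 0.694, 0.138, -0.693]
ft_force: [-1.6, -2.1, 9.5]
opening: 0.002
```

Contact only became firm at z≈0.065, below the ~0.068 expected of an undisturbed raised plate. I'll compare with another corner.

Call:
servo_tool(
  plan=[
    [0,-20,0,0,0,0,0],
    [0,-15,35,35,0,0,0],
    [0,0,35,35,0,0,0],
    [0,20,0,0,0,0,0],
    [0,6.5,0,0,0,0,0],
    [0,0,0,0,0,0,0],
    [0,0,0,0,0,0,0],
  ],
)

```text
t: 4.95
tcp_pos: [0.5185, 0.2004, 0.0719]
ee_rot: [0.138, 0.693, 0.139, -0.693]
ft_force: [-0.5, -0.2, 0.5]
opening: 0.009
```

Call:
servo_tool(
  plan=[
    [0,1.5,0,0,0,0,0],
    [0,0,0,0,0,0,0],
  ],
)

```text
t: 5.15
tcp_pos: [0.5184, 0.1998, 0.0704]
ee_rot: [0.138, 0.694, 0.138, -0.693]
ft_force: [-0.6, 0.4, -0.2]
opening: 0.004
```

Call:
servo_tool(
  plan=[
    [0,1,0,0,0,0,0],
    [0,0,0,0,0,0,0],
  ],
)

```text
t: 5.35
tcp_pos: [0.5184, 0.199, 0.0693]
ee_rot: [0.138, 0.694, 0.138, -0.694]
ft_force: [-0.7, -0.5, 0.2]
opening: 0.003
```

Call:
servo_tool(
  plan=[
    [0,1,0,0,0,0,0],
    [0,0,0,0,0,0,0],
  ],
)

```text
t: 5.55
tcp_pos: [0.5185, 0.199, 0.0685]
ee_rot: [0.138, 0.694, 0.138, -0.693]
ft_force: [1.0, 0.1, 2.1]
opening: 0.002
```

Call:
servo_tool(
  plan=[
    [0,0.7,0,0,0,0,0],
    [0,0,0,0,0,0,0],
  ],
)

```text
t: 5.75
tcp_pos: [0.5186, 0.199, 0.0683]
ee_rot: [0.138, 0.694, 0.138, -0.693]
ft_force: [-1.9, -1.3, 8.1]
opening: 0.006
```

Call:
servo_tool(
  plan=[
    [0,0.7,0,0,0,0,0],
    [0,0,0,0,0,0,0],
  ],
)

```text
t: 5.95
tcp_pos: [0.5187, 0.199, 0.0681]
ee_rot: [0.138, 0.694, 0.138, -0.693]
ft_force: [-3.0, -1.5, 12.9]
opening: 0.002
```

Solid at 0.0683 here, so the far corner did dip by about 3.5 mm under the finger. I'll check the near corner too, on the way to the knob's near side.

Call:
servo_tool(
  plan=[
    [0,-20,0,0,0,0,0],
    [0,-10,-35,35,0,0,0],
    [0,0,-35,35,0,0,0],
    [0,20,0,0,0,0,0],
    [0,8.5,0,0,0,0,0],
    [0,0,0,0,0,0,0],
    [0,0,0,0,0,0,0],
  ],
)

```text
t: 6.65
tcp_pos: [0.4265, 0.2367, 0.0684]
ee_rot: [-0.138, -0.693, -0.138, 0.694]
ft_force: [-7.5, 0.4, 11.3]
opening: 0.003
```

Call:
servo_tool(
  plan=[
    [0,1,0,0,0,0,0],
    [0,0,0,0,0,0,0],
  ],
)

```text
t: 6.85
tcp_pos: [0.4266, 0.2367, 0.0682]
ee_rot: [-0.138, -0.693, -0.137, 0.694]
ft_force: [-10.6, -2.0, 22.7]
opening: 0.006
```

Call:
servo_tool(
  plan=[
    [0,1,0,0,0,0,0],
    [0,0,0,0,0,0,0],
  ],
)

```text
t: 7.05
tcp_pos: [0.4266, 0.2367, 0.0681]
ee_rot: [-0.138, -0.693, -0.137, 0.694]
ft_force: [-14.1, -3.3, 34.6]
opening: 0.003
```

```bash
python3 - <<'E'
from h import *
mv([[.4917-.035*.924,.2641-.035*.383,.073],[.4917,.2641,.073]])
E
```

```text
t 7.05 tcp [0.4266 0.2367 0.0681] F [-14.1  -3.3  34.6] open 0.0
axes x,y,z: [[-0.001, -0.001, -1.0], [0.382, -0.924, 0.001], [-0.924, -0.382, 0.002]] yaw y -67.6
[0.459 0.251 0.073] shift [ -5.   -0.4 -35.7]
[0.492 0.264 0.073] shift [ -5.   -0.5 -70.7]
```

The near corner is solid at 0.068 even at 35 N, so the far corner (along −z of the tool) is the one that dips. Next I'll push the knob from its near side.

Call:
servo_tool(
  plan=[
    [0,-8,0,0,0,0,0],
    [0,0,0,0,0,0,0],
    [0,0,0,-20,0,0,0],
    [0,0,0,-18,0,0,0],
    [0,0,0,0,0,0,0],
    [0,0,0,0,0,0,0],
  ],
)

```text
t: 7.65
tcp_pos: [0.4623, 0.2505, 0.0734]
ee_rot: [-0.138, -0.693, -0.137, 0.694]
ft_force: [0.3, 0.1, -0.8]
opening: 0.007
```

Call:
servo_tool(
  plan=[
    [0,0,0,-2,0,0,0],
    [0,0,0,-2,0,0,0],
    [0,0,0,0,0,0,0],
  ],
)

```text
t: 7.95
tcp_pos: [0.4661, 0.2525, 0.0743]
ee_rot: [0.138, 0.694, 0.138, -0.694]
ft_force: [-0.4, -0.5, -0.3]
opening: 0.001
```

Call:
servo_tool(
  plan=[
    [0,0,0,-2,0,0,0],
    [0,0,0,0,0,0,0],
  ],
)

```text
t: 8.15
tcp_pos: [0.4682, 0.2535, 0.0744]
ee_rot: [0.138, 0.694, 0.138, -0.693]
ft_force: [0.0, -0.5, 0.1]
opening: 0.003
```

Call:
servo_tool(
  plan=[
    [0,0,0,-2,0,0,0],
    [0,0,0,0,0,0,0],
  ],
)

```text
t: 8.35
tcp_pos: [0.4699, 0.2542, 0.0742]
ee_rot: [-0.138, -0.694, -0.138, 0.694]
ft_force: [0.2, -0.4, 0.8]
opening: 0.007
```

Call:
servo_tool(
  plan=[
    [0,0,0,-2,0,0,0],
    [0,0,0,-2,0,0,0],
    [0,0,0,0,0,0,0],
  ],
)

```text
t: 8.65
tcp_pos: [0.4739, 0.2558, 0.0743]
ee_rot: [0.138, 0.694, 0.138, -0.693]
ft_force: [0.1, 0.4, 0.0]
opening: 0.005
```

Call:
servo_tool(
  plan=[
    [0,0,0,-1.5,0,0,0],
    [0,0,0,0,0,0,0],
  ],
)

```text
t: 8.85
tcp_pos: [0.4751, 0.2563, 0.0742]
ee_rot: [0.138, 0.694, 0.138, -0.694]
ft_force: [-0.7, -0.4, 0.3]
opening: 0.011
```

```bash
python3 - <<'E'
from h import *
from bench import imaging
import cv2
mv([[.4917,.2641,.073]])
a=pickle.load(open('scene.pkl','rb'))['color'];b=imaging.capture('scene')['color'];t0=pickle.load(open('top.pkl','rb'))['color'];t1=imaging.capture('top')['color']
f=lambda i,x,y:cv2.resize(i[y-50:y+50,x-65:x+65],(390,300),interpolation=cv2.INTER_CUBIC)
cv2.imwrite('pics/p1.png',np.vstack([np.hstack([f(a,400,222),f(b,400,222)]),np.hstack([f(t0,247,267),f(t1,247,267)])]))
E
```

```text
t 8.85 tcp [0.4751 0.2563 0.0742] F [-0.7 -0.4  0.3] open 0.01
axes x,y,z: [[0.0, 0.0, -1.0], [0.382, -0.924, 0.0], [-0.924, -0.382, -0.0]] yaw y -67.5
[0.492 0.264 0.073] shift [  1.2  -0.9 -18.3]
```

View pics/p1.png

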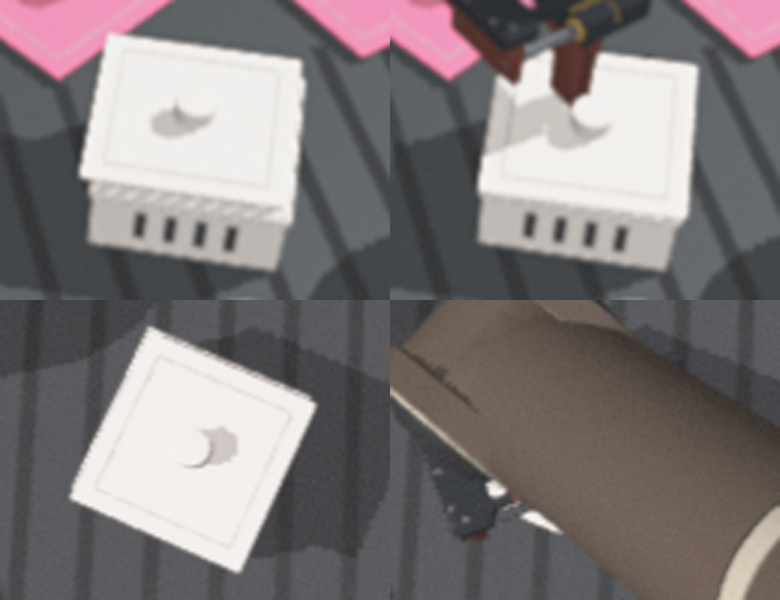

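In the scene view the cover has slid and the striped gap is gone; it looks near or in its seat. I'll push a little more, watching the force for a wall stop.

Call:
servo_tool(
  plan=[
    [0,0,0,-1.5,0,0,0],
    [0,0,0,0,0,0,0],
  ],
)

```text
t: 9.15
tcp_pos: [0.4764, 0.2569, 0.0742]
ee_rot: [-0.138, -0.694, -0.138, 0.694]
ft_force: [-0.1, 0.5, 0.6]
opening: 0.006
```

Call:
servo_tool(
  plan=[
    [0,0,0,-1.5,0,0,0],
    [0,0,0,0,0,0,0],
  ],
)

```text
t: 9.35
tcp_pos: [0.4768, 0.257, 0.0741]
ee_rot: [-0.138, -0.693, -0.138, 0.694]
ft_force: [-4.9, -2.8, 3.0]
opening: 0.003
```

A wall stop (~5.6 N) suggests it dropped home. I'll back off and press the near and far corners to check they're solid at 63 mm.

Call:
servo_tool(
  plan=[
    [0,0,0,8,0,0,0],
    [0,-3,0,22,0,0,0],
    [0,0,0,22,0,0,0],
    [0,8,0,0,0,0,0],
    [0,0,0,0,0,0,0],
  ],
)

```text
t: 9.85
tcp_pos: [0.4298, 0.2373, 0.0689]
ee_rot: [0.138, 0.694, 0.138, -0.693]
ft_force: [-0.4, -0.7, 0.3]
opening: 0.007
```

Call:
servo_tool(
  plan=[
    [0,2,0,0,0,0,0],
    [0,2,0,0,0,0,0],
    [0,0,0,0,0,0,0],
  ],
)

```text
t: 10.15
tcp_pos: [0.43, 0.2377, 0.0649]
ee_rot: [-0.138, -0.694, -0.138, 0.694]
ft_force: [-0.2, 0.7, 0.2]
opening: 0.005
```

Call:
servo_tool(
  plan=[
    [0,1.5,0,0,0,0,0],
    [0,0,0,0,0,0,0],
  ],
)

```text
t: 10.35
tcp_pos: [0.4297, 0.2376, 0.0636]
ee_rot: [-0.138, -0.694, -0.138, 0.694]
ft_force: [-0.9, -0.4, -0.3]
opening: 0.007
```

Call:
servo_tool(
  plan=[
    [0,1,0,0,0,0,0],
    [0,0,0,0,0,0,0],
  ],
)

```text
t: 10.55
tcp_pos: [0.4298, 0.2377, 0.0634]
ee_rot: [0.138, 0.694, 0.138, -0.693]
ft_force: [-2.1, -1.0, 7.9]
opening: 0.007
```

Near corner now solid at 63.4 mm. Next, a side corner, then the far corner.

Call:
servo_tool(
  plan=[
    [0,-20,0,0,0,0,0],
    [0,-10,-36,-36,0,0,0],
    [0,0,-36,-36,0,0,0],
    [0,22,0,0,0,0,0],
    [0,6,0,0,0,0,0],
    [0,1,0,0,0,0,0],
    [0,0,0,0,0,0,0],
  ],
)

```text
t: 11.25
tcp_pos: [0.4671, 0.3287, 0.0635]
ee_rot: [-0.138, -0.693, -0.138, 0.694]
ft_force: [-0.7, 0.3, 0.4]
opening: 0.009
```

Call:
servo_tool(
  plan=[
    [0,1,0,0,0,0,0],
    [0,0,0,0,0,0,0],
  ],
)

```text
t: 11.45
tcp_pos: [0.4672, 0.3286, 0.0634]
ee_rot: [-0.138, -0.694, -0.138, 0.694]
ft_force: [-3.7, 0.2, 9.6]
opening: 0.007
```

Call:
servo_tool(
  plan=[
    [0,-20,0,0,0,0,0],
    [0,-10,36,-36,0,0,0],
    [0,0,36,-36,0,0,0],
    [0,22,0,0,0,0,0],
    [0,6,0,0,0,0,0],
    [0,1,0,0,0,0,0],
    [0,0,0,0,0,0,0],
  ],
)

```text
t: 12.15
tcp_pos: [0.5591, 0.2893, 0.0635]
ee_rot: [-0.138, -0.694, -0.137, 0.694]
ft_force: [1.8, -2.7, 3.5]
opening: 0.005
```

Call:
servo_tool(
  plan=[
    [0,1,0,0,0,0,0],
    [0,0,0,0,0,0,0],
  ],
)

```text
t: 12.35
tcp_pos: [0.559, 0.2896, 0.0634]
ee_rot: [0.139, 0.694, 0.137, -0.693]
ft_force: [-0.4, -6.0, 12.0]
opening: 0.003
```

Three corners are solid at 63.4 mm, so the cover is flat. I'll retract and take a last look.

Call:
servo_tool(
  plan=[
    [0,-30,0,0,0,0,0],
    [0,-45,0,0,0,0,0],
    [0,-45,0,0,0,0,0],
    [0,-20,40,20,0,0,0],
    [0,0,40,20,0,0,0],
    [0,0,40,25,0,0,0],
    [0,0,40,25,0,0,0],
    [0,0,40,25,0,0,0],
    [0,0,40,25,0,0,0],
    [0,0,40,25,0,0,0],
    [0,0,40,25,0,0,0],
    [0,0,0,0,0,0,0],
  ],
)

```text
t: 13.55
tcp_pos: [0.5031, -0.0838, 0.2014]
ee_rot: [-0.136, -0.693, -0.134, 0.695]
ft_force: [0.2, 0.2, 0.6]
opening: 0.006
```

```bash
python3 - <<'E'
from bench import imaging,monitor
import cv2
print(monitor.state()['t'])
cv2.imwrite('pics/s2.png',imaging.capture('scene')['color'])
E
```

```text
13.55
```

View pics/s2.png

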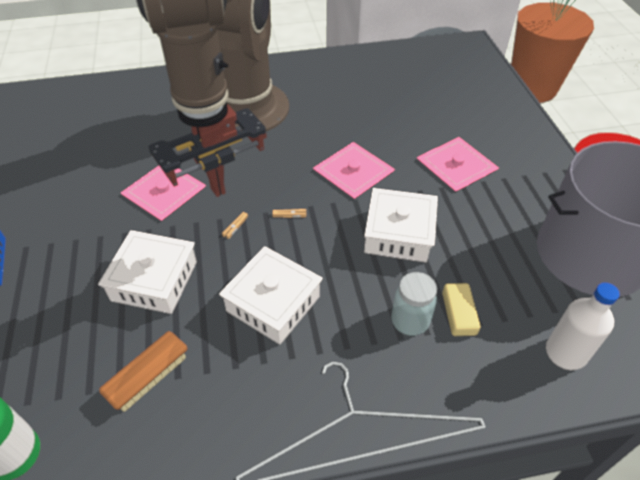

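The left cover at (402,217) now sits flat on its tray with no gap. The other covers (150,270) and (271,290) and everything else look unmoved, and the robot is clear of them.

```bash
python3 -c "
from bench import job
print(job.job_done())"
```

```text
the job is handed in; nothing more can be done
None
```

The cover that rocked was the left one. I pushed it home with shut fingertips against its knob, towards its far corner, and handed the job in at about 13.6 s.

- **Finding it:** The camera fit put the left cover about 5 mm higher than the other two. Pressing its far corner, I met firm resistance only at 65 mm. The near corner and one side corner were solid at about 68 mm, so the far corner was the one that dips. I did not press the fourth corner before the push.
- **After the push:** The push ended at a wall stop of about 5.6 N. The near, far and one side corner were then all solid at 63.4 mm, against 63 mm for a seated cover.
- **Not felt:** I did not press the other two covers. I judged them seated from the camera only: both tops read the same height, about 58 mm, against 63 mm true, so the camera reads about 5 mm low.
- **Last picture:** All three covers lie flat, and the other things in view look unmoved.

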